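# Level a sprung platform with its foot and hold it there

## Robot

A 6-joint arm with a two-finger parallel gripper is mounted at the origin on a cart in front of the work surface, level with it; the furniture and walls round the work are solid. World frame = base frame: x ahead of the robot, y to its left, z up, the work surface at z = 0. Lengths are in mm, angles in rad, forces in N, time in s.
With the tool pointing down it reaches from about 250 to 775 mm from the base axis. Payload 4 kg.
Tool frame: the origin (TCP) lies at the very end of the fingers, on their centre line; the grasp point (between the pads) lies 19 mm behind it; z points along the fingers, y is the line along which they close (so a half turn about z gives the same grasp; the last joint's range is limited). The gripper opens to 85 mm and grips with 20 to 120 N. Pads are 22 mm wide; open, the fingers measure 114 mm over their backs; the gripper's body (76 mm by 85 mm) begins 54 mm behind the grasp point. The pads swing forward as they close: fully open they stand 13 mm farther back than shut.
Start: joints at [1.118, 0.087, 1.371, -0, 1.684, -0.103], TCP at [188.5, 516.706, 231.341] pointing down, gripper open.
Joint ranges: [-3.1, 3.1], [-0.76, 2.03], [0.27, 2.55], [-1.08, 4.22], [0.17, 2.65], [-2.57, 2.57]. Speed limits (rad/s): [2.79, 2.79, 3.14, 3.14, 3.14, 3.14].

## Interface

Orientations are given as a unit quaternion [w, x, y, z].
In Python, from cell import robot gives the robot as it stands.
- The arm moves only by the tool shift_gripper, called after "Call:" as name(argument=value, ...), one argument or row to a line, values as JSON. Schema: {"type":"object","properties":{"plan":{"type":"array","items":{"type":"object","properties":{"xyz":{"type":"array","items":{"type":"number"},"minItems":3,"maxItems":3},"r":{"type":"array","items":{"type":"number"},"minItems":3,"maxItems":3}},"additionalProperties":false},"minItems":1,"maxItems":12},"aperture":{"type":"number"},"grip_force":{"type":"number"},"only":{"type":"string"},"quiet":{"type":"boolean"},"lines":{"type":"string"}},"required":["plan"],"additionalProperties":false}. plan is a list of rows, 1 to 12 of them, each an object with the fields xyz (a list: dx, dy, dz in units of 100 mm), r (a list: a rotation vector rx, ry, rz in units of 0.1 rad); a field left out counts as zero; each row shifts and turns the commanded pose from where the row before left it, along the tool's axes as they then stand; what a row does not reach is not made up. A row lasts 1/12 s, in which the tool goes at most 41.7 mm and 0.125 rad, less where a joint would pass 70% of its speed; a pose out of reach is approached as far as the arm can. aperture is the finger opening in mm, set as the call begins (left out keeps the last). The fingers move at their own pace and stop on an object; grip_force is the grip in N (left out, the last holds). Time passes only in rows, so rows that do not move let the fingers close. The tool returns the time, the measured TCP pose, the force, the opening and the grip force at its end. only (a regular expression) keeps the lines of the reply that match it, lines (a string "A,B") keeps lines A to B, and quiet returns only ok. Input that does not fit is refused with a message, and nothing moves.
- robot.sense(): the state, without advancing time (a new reading comes with each control period).
- robot.snapshot(name): name is "scene" or "top"; returns a dict with "img" (400x640x3 uint8, red, green, blue), "vertical_fov" (degrees; the focal length in pixels is half the picture's height over the tangent of half this angle, whatever the lens; pixels are square), "cx", "cy" (the principal point, pixels), "extrinsics" (4x4, takes a point from camera to world coordinates). Camera axes: x right, y down, z forward; pixel columns grow to the right and rows downward; lengths in mm; the calibration is good to about 2 mm. A picture is of the moment at which its call begins. There is no depth.
- robot.hand_in(): hands the job in; it is judged then, once.
The state is a dict: "t": time; "joint_positions": joint angles; "joint_velocities": joint speeds; "effort": joint torques, N m; "position": TCP position; "eef_rot": TCP orientation; "wrist_force": force on the tool from outside, world axes, zero at the start; "torque": the same for the moment, N m; "gripper_width": finger opening in mm; "grasp_force": force on a finger pad.
Only numpy, scipy, OpenCV 4.12 (cv2) and the standard library are available. Lean on these libraries where they do the work, as an engineer would, in place of code of your own. Each camera call takes 0.05 s, during which the arm holds its last target. There are 200 camera calls.

## Task

Take the small yellow spirit level out of its compartment in the wooden tray and lay it lengthwise in the marked lane of the sprung aluminium platform, then leave it free. Take the black knob of the platform's levelling foot, press the foot down onto its round steel rest and turn the knob until the bubble sits between the two black lines; finish still holding the knob, with the foot pressed firmly down and the platform level. Leave the block and the brass knob in the tray where they are.

Things in the scene. Friction and masses are not known exactly. Their poses are not given: they have to be found in the camera images.
- cover: plywood bench cover, fixed, 357 x 530 mm, on battens over the saw table; origin under its centre on the table, its top 50 mm above the table. Stand and tray stand on it.
- stand: levelling stand, fixed: green base plate 270 x 110 x 10 mm. Origin under its centre, z up, x from the knob end to the hinge end. Two cheeks (30 mm long, top 60 mm above the origin) at x = 115 mm carry the platform's hinge axis 50 mm above the origin. It may stand left or right of the tray.
- platform: aluminium platform, 245 x 80 x 10 mm, hinged to the stand. Origin on the hinge axis, its y axis; the plate runs from x = -235 to +10 mm, its top at z = 5 mm. Turning positively about +y lifts the knob end. A spring lifts that end to a stop at 0.08 rad; 2 to 3 N down on the knob starts it moving, 4 to 6 N brings the foot onto its rest, more presses it there; let go, it springs up again.
- lane (a point): middle of the painted lane for the level, on the platform's top 75 mm from the hinge axis; axes as the platform's. The lane is 125 mm long (x) and 31 mm wide, between two black lines.
- shoe: the foot's rest: steel disc 40 mm in diameter, 4 mm thick, fixed on the base 95 mm from the stand's origin towards the knob end, its underside (origin) 10 mm above the stand's origin.
- foot: levelling foot with all it carries: rubber swivel pad 28 mm in diameter under the platform, 210 mm from the hinge axis, its origin at the centre of the pad's underside, with screw and knob above. The pad must be pressed down onto the rest, not just brought near it; the rubber gives about 0.2 mm a newton.
- knob_top (a point): centre of the top of the foot's black knob, z along the screw axis. The knob is round, 40 mm in diameter; its gripping rim lies 3 to 26 mm under this point, with 18 mm or more of free stem between knob and platform. While the foot stands pressed on its rest, turning the knob raises or lowers the platform and the knob keeps its height.
- knob (a joint): turn of the knob, rad, growing clockwise seen from above. Clockwise screws the foot out below the platform and so raises the pressed-down knob end: 3.18 mm a radian at the foot, 0.015 rad of slope a radian. It turns stiffly (0.12 N m) and stays where it is left. End stops at -4.5 and 3.0; it starts too far anticlockwise, by up to 3 rad.
- level: small yellow spirit level, a loose bar 110 x 22 x 30 mm, 0.2 kg, origin at the centre of its underside, x along its length, z up. A green vial with a pale bubble (16 mm long) and two black lines 24 mm apart lies open in its top.
- bubble (a joint): place of the bubble along the level's own x axis, m; 0 is the middle between the lines, end stops at +-0.020. It runs to the higher end, 0.5 mm for each 0.001 rad of slope, and takes about 1.5 s to settle. It is between the lines within +-0.004.
- tray: open wooden tray, fixed, 150 x 236 x 20 mm, origin under its centre. Walls 4 mm; two dividers along its x make three compartments 142 x 73 mm side by side along its y, with centres at y = -77.5, 0 and +77.5 mm; inner floor 4 mm above the origin. The level, the walnut block and the brass knob lie in one compartment each, in any order.
- walnut_block: dark wooden block 45 x 60 x 35 mm in the tray, to be left alone
- brass_knob: pale brass furniture knob, 29 mm in diameter, 32 mm high, standing in the tray, to be left alone

How it is judged:
By the outcome, as a careful person would: the job done as asked, in the order asked, and still so for the second after the job is handed in, while the arm keeps its last pose, push and grip.
It also fails if it takes over 72 s, if anything falls off the work surface, if the arm or the gripper's body presses on something with over 40 N, if the wrist force passes 120 N, or if a joint passes its speed limit or range.

## Working session

There is one attempt and no reset: what is moved stays moved. The work goes in short steps, Python scripts to look and compute and a tool call to move; the robot and the scene stay as the last step left them, time stands still between calls to the robot, and variables do not carry over. Pictures are saved under pics/ and viewed, at most 10 in all, crops included, and the job is handed in when it is done.

```bash
ls; mkdir -p pics
```

Run:
```python
from cell import robot
import cv2,numpy as np
for n in("scene","top"):
    s=robot.snapshot(n);cv2.imwrite(f"pics/{n}0.png",s["img"][:,:,::-1]);print(n,s["vertical_fov"],s["cx"],s["cy"]);print(np.round(s["extrinsics"],4).tolist())
s=robot.sense();print(s["t"],s["position"],s["eef_rot"],s["gripper_width"])
```

```text
cell.py
pics
scene 45.1080744767097 327.034893999206 204.6364896974262
[[0.7033, -0.4616, 0.5407, -12.3857], [-0.7106, -0.4325, 0.555, -595.2665], [-0.0223, -0.7745, -0.6322, 771.6587], [0.0, 0.0, 0.0, 1.0]]
top 57.044009361073286 316.8000745614123 196.9154689133654
[[-0.0241, -0.9969, 0.0748, 504.7691], [-0.9991, 0.0213, -0.0373, -7.621], [0.0356, -0.0756, -0.9965, 962.1627], [0.0, 0.0, 0.0, 1.0]]
0.1 [188.2966104  516.27072688 230.24305495] [-2.82102484e-04  1.74021873e-01  9.84741258e-01 -9.81608887e-04] 85.46659153587126
```

View pics/scene0.png

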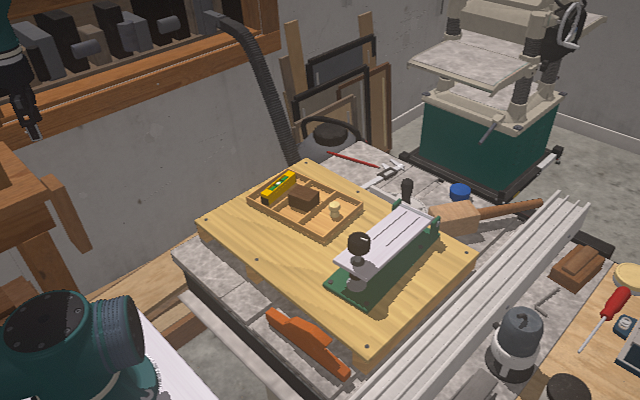

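View pics/top0.png

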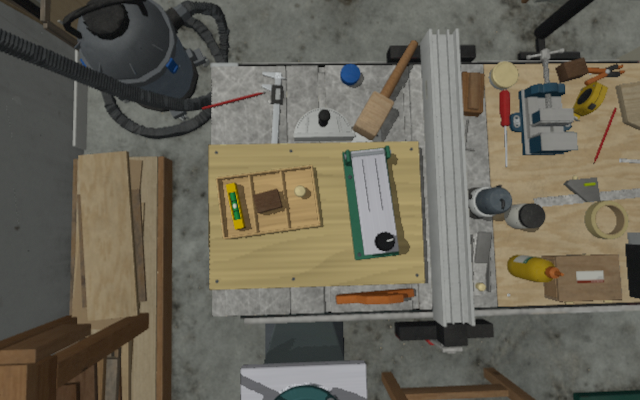

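The level is in the leftmost compartment (top view, about (235,205)). The stand is right of the tray, with the knob at the near end at about (385,241). Next I'll enlarge both views.

Run:
```python
import cv2
t=cv2.imread("pics/top0.png")[140:265,210:410];cv2.imwrite("pics/t1.png",cv2.resize(t,None,fx=4,fy=4,interpolation=cv2.INTER_CUBIC))
t=cv2.imread("pics/scene0.png")[165:315,245:445];cv2.imwrite("pics/s1.png",cv2.resize(t,None,fx=4,fy=4,interpolation=cv2.INTER_CUBIC))
```

```text
(no output)
```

View pics/t1.png

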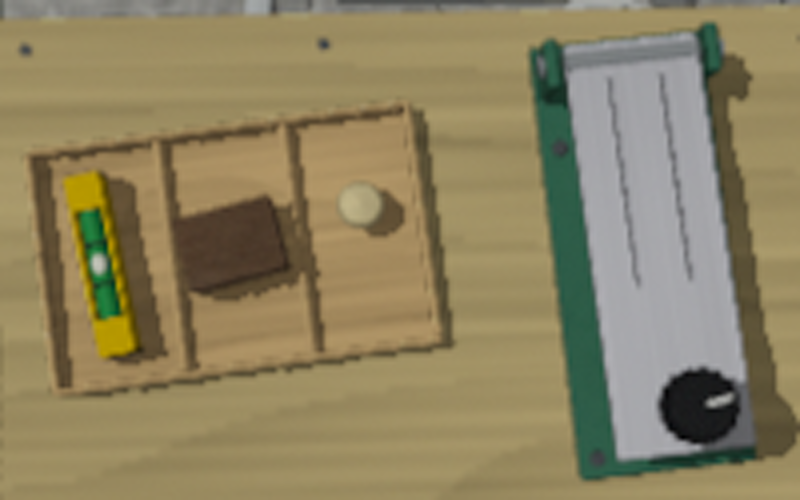

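View pics/s1.png

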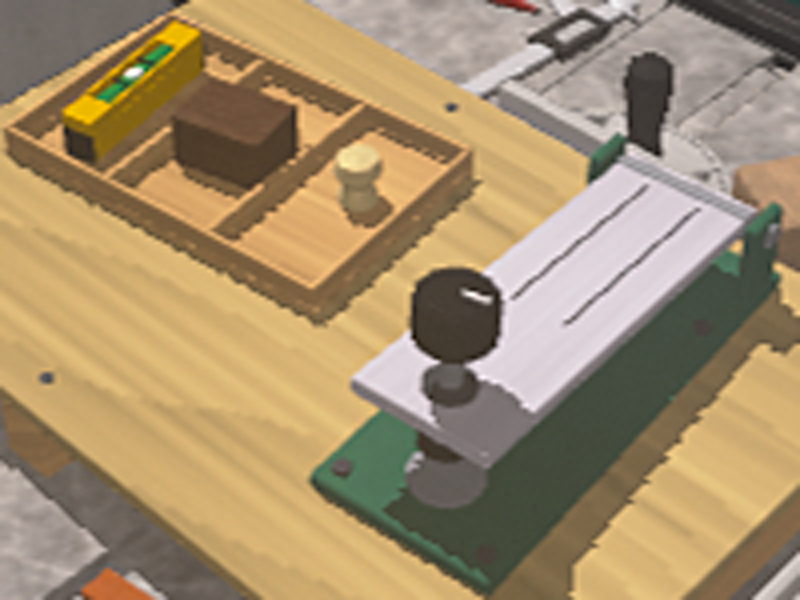

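Top crop: the level's top runs from (83,175) to (119,353) with the bubble at (98,263). The lane lines are (609,78)-(639,287) and (661,73)-(691,279), and the knob top is at (700,405). Scene crop: bubble (133,74), lane lines (648,185)-(513,299) and (699,209)-(566,324), knob top about (457,296). Next step is to triangulate these.

Create h.py:
```python
import numpy as np,math,cv2
from scipy.spatial.transform import Rotation as R
def cams():
    from cell import robot
    return {n:robot.snapshot(n) for n in("scene","top")}
def ray(c,p):
    f=200/math.tan(math.radians(c["vertical_fov"])/2);E=np.array(c["extrinsics"])
    d=E[:3,:3]@[(p[0]-c["cx"])/f,(p[1]-c["cy"])/f,1];return E[:3,3],d/np.linalg.norm(d)
def tri(c,pt,ps):
    A=np.zeros((3,3));b=np.zeros(3);rs=[ray(c["top"],pt),ray(c["scene"],ps)]
    for o,d in rs:
        P=np.eye(3)-np.outer(d,d);A+=P;b+=P@o
    x=np.linalg.solve(A,b);return x,[np.linalg.norm(np.cross(d,x-o)) for o,d in rs]
def onz(c,p,z):
    o,d=ray(c,p);return o+d*(z-o[2])/d[2]
T=lambda p:(210+(p[0]+.5)/4-.5,140+(p[1]+.5)/4-.5)
S=lambda p:(245+(p[0]+.5)/4-.5,165+(p[1]+.5)/4-.5)
```

Run:
```python
from h import *
c=cams()
pts=dict(bubble=((98,263),(133,74)),lvl_far_l=((64,179),(172,25)),lvl_far_r=((102,171),(203,42)),lvl_near_l=((103,357),(64,122)),lvl_near_r=((135,350),(96,134)),
LLf=((609,78),(648,185)),LLn=((639,287),(513,299)),LRf=((661,73),(699,209)),LRn=((691,279),(566,324)),knob=((700,405),(457,296)),platnl=((617,460),(352,385)),platnr=((755,447),(488,463)),
trayNR=((447,343),(318,290)),trayFR=((408,106),(471,152)),trayNL=((60,391),(7,130)),basenl=((582,476),(313,478)))
for k,(a,b) in pts.items():
    x,e=tri(c,T(a),S(b));print(k,x.round(1),np.round(e,1))
```

```text
bubble [555.5 156.3  80.4] [0.7 0.7]
lvl_far_l [605.7 176.4  80.8] [0.1 0.1]
lvl_far_r [610.9 154.6  75.8] [0.5 0.5]
lvl_near_l [499.7 154.4  76.6] [0.9 0.9]
lvl_near_r [504.9 134.4  75.5] [2.7 2.7]
LLf [ 657.3 -149.4  105.9] [1.3 1.3]
LLn [ 532.9 -160.9  115.3] [1. 1.]
LRf [ 659.9 -180.6  105.7] [1.5 1.5]
LRn [ 536.8 -191.3  115.7] [1. 1.]
knob [ 467.2 -180.8  175.2] [1.2 1.2]
platnl [ 434.6 -144.9  116.9] [1.6 1.6]
platnr [ 440.2 -224.3  119.2] [1.7 1.7]
trayNR [503.7 -51.5  71. ] [1.7 1.7]
trayFR [649.1 -31.3  68.2] [1.7 1.7]
trayNL [479.2 182.6  67.3] [0.2 0.2]
basenl [ 419.7 -132.5   54.4] [0.8 0.8]
```

Add to h.py:
```python
def delta(pos,yaw,tilt=0):
    """tool-axis shift and rotvec to a down pose, tool x axis at angle yaw+pi, then tilted by `tilt` about axis y turned by yaw"""
    from cell import robot
    s=robot.sense();q=s["eef_rot"];r=R.from_quat([q[1],q[2],q[3],q[0]])
    t=R.from_euler('z',yaw)*R.from_euler('y',tilt)*R.from_matrix(np.diag([-1.,1,-1]))
    print("shift",r.inv().apply(np.array(pos)-s["position"]).round(1),"rot",(r.inv()*t).as_rotvec().round(3),"t",round(s["t"],2),"pos",s["position"].round(1),"j6",s["joint_positions"][5].round(2),"F",s["wrist_force"].round(1))
```

Run:
```python
from h import *
c=cams();t=c["top"]
Z=lambda p,z:onz(t,T(p),z)
f,n=Z((83,175),84),Z((119,353.5),84);print(f,n,(f+n)/2,np.linalg.norm(f-n),math.atan2(*(f-n)[[1,0]]),Z((98.5,263),82))
for a,b in (((609,78),(639,287)),((661,73),(691,279))):
    f,n=Z(a,106),Z(b,116);print(f,n,math.atan2(*(f-n)[[1,0]]))
delta([555,154.5,230],.195)
```

```text
[607.39067613 164.6337935   84.        ] [500.97046762 144.23336309  84.        ] [554.18057187 154.43357829  84.        ] 108.35791775836671 0.18939926926251624 [554.84968282 156.22942432  82.        ]
[ 656.2645431  -148.37723478  106.        ] [ 532.13063046 -160.07974426  116.        ] 0.09399546382828575
[ 658.70606054 -179.39918179  106.        ] [ 536.06912295 -190.51611073  116.        ] 0.09040202874496497
shift [-468.5 -214.5    1. ] rot [-0.001 -0.    -0.545] t 0.3 pos [188.4 516.6 230.9] j6 -0.1 F [-0.9  0.6  0.1]
```

Careful with the scale: shifts go in units of 100 mm and turns go in units of 0.1 rad. That gives: -33 mm is -0.33, -15 mm is -0.15.

Call:
shift_gripper(
  plan=[
    {"xyz":[-0.33, -0.15, 0]},
    {"xyz":[-0.33, -0.15, 0]},
    {"xyz":[-0.33, -0.15, 0]},
    {"xyz":[-0.33, -0.15, 0]},
    {"xyz":[-0.33, -0.15, 0]},
    {"xyz":[-0.33, -0.15, 0]},
    {"xyz":[-0.33, -0.15, 0]},
    {"xyz":[-0.33, -0.15, 0]},
    {"xyz":[-0.33, -0.15, 0]},
    {"xyz":[-0.33, -0.15, 0]},
    {"xyz":[-0.33, -0.15, 0]},
    {"xyz":[-0.33, -0.15, 0]},
  ],
  aperture=36,
)

```text
t: 1.3
position: [499.8, 210.4, 231.4]
eef_rot: [0.0, 0.174, 0.985, 0.0]
wrist_force: [0.6, 0.5, 0.7]
gripper_width: 36.0
grasp_force: 0.0
```

Call:
shift_gripper(
  plan=[
    {"xyz":[-0.33, -0.15, 0]},
    {"xyz":[-0.33, -0.15, 0]},
    {"xyz":[0, 0, 0.1], "r":[0, 0, -1.2]},
    {"xyz":[0, 0, 0.1], "r":[0, 0, -1.2]},
    {"xyz":[0, 0, 0.1], "r":[0, 0, -1.2]},
    {"xyz":[0, 0, 0.1], "r":[0, 0, -1.2]},
    {"xyz":[0, 0, 0.1], "r":[0, 0, -0.7]},
    {},
    {},
    {},
  ],
  aperture=36,
)

```text
t: 2.13
position: [550.8, 161.2, 182.0]
eef_rot: [0.0, -0.099, 0.995, 0.0]
wrist_force: [0.2, 1.2, 0.2]
gripper_width: 36.3
grasp_force: 0.0
```

```bash
python3 -c "
from h import *
delta([554.6,155,120],.19)"
```

```text
shift [-2.4 -6.8 62. ] rot [0.    0.001 0.009] t 2.13 pos [550.8 161.2 182. ] j6 -1.58 F [0.2 1.2 0.2]
```

Scaled: 30 mm is 0.3, 20 mm is 0.2.

Call:
shift_gripper(
  plan=[
    {"xyz":[-0.012, -0.034, 0.3]},
    {"xyz":[-0.012, -0.034, 0.3]},
    {"xyz":[0, 0, 0.2]},
    {"xyz":[0, 0, 0.2]},
    {"xyz":[0, 0, 0.1]},
    {"xyz":[0, 0, 0.07]},
    {"xyz":[0, 0, 0.03]},
    {},
    {},
  ],
  aperture=36,
)

```text
t: 2.88
position: [555.2, 155.2, 62.8]
eef_rot: [0.001, -0.1, 0.995, 0.0]
wrist_force: [-0.0, 0.6, 0.6]
gripper_width: 36.0
grasp_force: 0.0
```

```bash
python3 -c "
from h import *
c=cams();i=[c['top']['img'][170:250,210:310,::-1],c['scene']['img'][150:230,240:340,::-1]]
cv2.imwrite('pics/g.png',cv2.resize(np.hstack(i),None,fx=4,fy=4,interpolation=2))
delta([554.6,155,59],.19)"
```

```text
shift [0.7 0.  4. ] rot [0.    0.003 0.01 ] t 2.98 pos [555.3 155.1  63. ] j6 -1.6 F [-0.3 -0.8  0.5]
```

View pics/g.png

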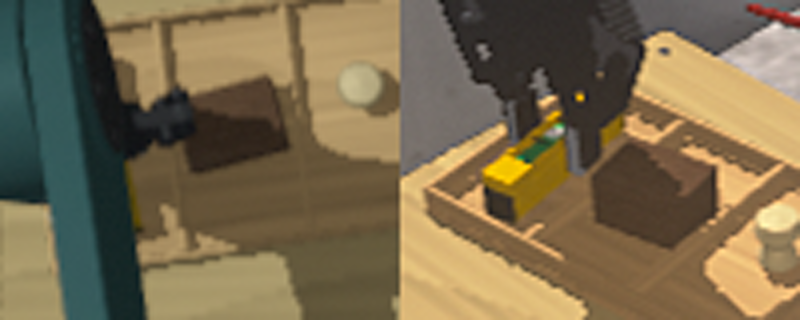

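The fingers straddle the level at about its middle. At right in the picture it spans about (485,190)-(620,120), with the fingers at (520,125) and (580,150). I'll go down the last 4 mm and close.

Scaled: 4 mm is 0.04.

Call:
shift_gripper(
  plan=[
    {"xyz":[0, 0, 0.04]},
    {},
    {},
  ],
  aperture=36,
)

```text
t: 3.23
position: [554.2, 154.9, 57.3]
eef_rot: [-0.0, -0.1, 0.995, 0.0]
wrist_force: [0.7, -0.1, 0.5]
gripper_width: 35.8
grasp_force: 0.0
```

Call:
shift_gripper(
  plan=[
    {},
    {},
    {},
    {},
    {},
    {},
  ],
  aperture=10,
  grip_force=40,
)

```text
t: 3.73
position: [554.5, 154.9, 57.5]
eef_rot: [0.0, -0.1, 0.995, -0.0]
wrist_force: [-0.2, -0.0, 0.9]
gripper_width: 21.6
grasp_force: 39.9
```

Call:
shift_gripper(
  plan=[
    {"xyz":[0, 0, -0.05]},
    {"xyz":[0, 0, -0.15]},
    {"xyz":[0, 0, -0.3]},
    {"xyz":[0, 0, -0.3]},
    {"xyz":[0, 0, -0.3]},
    {},
    {},
  ],
)

```text
t: 4.32
position: [555.3, 155.2, 169.6]
eef_rot: [0.002, -0.1, 0.995, 0.0]
wrist_force: [0.3, 0.4, -2.1]
gripper_width: 21.2
grasp_force: 39.6
```

```bash
python3 -c "
from h import *
delta([596,-169.8,180],.092,.08)"
```

```text
shift [  24.8 -326.6  -10.6] rot [-0.004  0.085  0.108] t 4.32 pos [555.3 155.2 169.6] j6 -1.6 F [ 0.3  0.4 -2.1]
```

Scaled: -36 mm is -0.36, -3 mm is -0.03, 0.1 rad is 1.

Call:
shift_gripper(
  plan=[
    {"xyz":[0.03, -0.36, -0.03]},
    {"xyz":[0.03, -0.36, -0.03]},
    {"xyz":[0.03, -0.36, -0.03]},
    {"xyz":[0.03, -0.36, -0.02]},
    {"xyz":[0.03, -0.36, 0]},
    {"xyz":[0.03, -0.36, 0]},
    {"xyz":[0.03, -0.36, 0]},
    {"xyz":[0.03, -0.36, 0]},
    {"xyz":[0.01, -0.36, 0]},
    {"r":[0, 0.8, 0]},
    {"r":[0, 0, 1]},
    {},
  ],
)

```text
t: 5.32
position: [593.2, -167.9, 174.1]
eef_rot: [-0.043, -0.049, 0.998, -0.004]
wrist_force: [-0.0, -0.2, -2.3]
gripper_width: 21.5
grasp_force: 40.0
```

Call:
shift_gripper(
  plan=[
    {},
    {},
    {},
    {},
  ],
)

```text
t: 5.65
position: [593.9, -167.0, 178.4]
eef_rot: [-0.039, -0.051, 0.998, -0.006]
wrist_force: [0.2, 0.8, -2.2]
gripper_width: 21.1
grasp_force: 40.0
```

```bash
python3 -c "
from h import *
delta([596.2,-170,115.5],.092,.08)"
```

```text
shift [-6.9 -2.7 62.5] rot [-0.009  0.001  0.009] t 5.65 pos [ 593.9 -167.   178.4] j6 -2.02 F [ 0.2  0.8 -2.2]
```

Call:
shift_gripper(
  plan=[
    {"xyz":[-0.035, -0.014, 0.1], "r":[-0.09, 0, 0.09]},
    {"xyz":[-0.034, -0.013, 0.1]},
    {"xyz":[0, 0, 0.15]},
    {"xyz":[0, 0, 0.1]},
    {"xyz":[0, 0, 0.07]},
    {"xyz":[0, 0, 0.04]},
    {"xyz":[0, 0, 0.02]},
    {},
    {},
    {},
    {},
  ],
)

```text
t: 6.57
position: [597.2, -170.3, 120.9]
eef_rot: [-0.039, -0.045, 0.998, -0.002]
wrist_force: [0.6, 0.0, -3.2]
gripper_width: 21.5
grasp_force: 40.0
```

```bash
python3 -c "
from h import *
c=cams();i=[c['top']['img'][140:240,320:420,::-1],c['scene']['img'][180:280,340:440,::-1]]
cv2.imwrite('pics/p.png',cv2.resize(np.hstack(i),None,fx=4,fy=4,interpolation=2))
delta([596.2,-170,115.5],.092,.08)"
```

```text
shift [0.4 0.3 5.2] rot [-0.     0.002 -0.001] t 6.67 pos [ 597.  -170.2  120.6] j6 -2.01 F [-0.4 -0.  -2.8]
```

View pics/p.png

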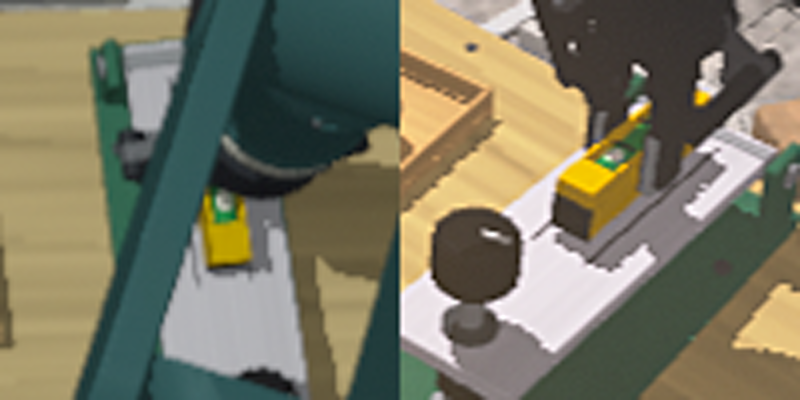

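The level hovers above the lane, with its near end at about (575,215) in the right half, between the lines (540,235) and (600,260). I'll lower it until it touches.

Scaled: 2.5 mm is 0.025, 1.5 mm is 0.015.

Call:
shift_gripper(
  plan=[
    {"xyz":[0, 0, 0.025]},
    {"xyz":[0, 0, 0.015]},
    {},
    {},
    {},
  ],
)

```text
t: 7.08
position: [596.3, -170.1, 115.8]
eef_rot: [-0.04, -0.045, 0.998, -0.002]
wrist_force: [-0.2, -0.5, -2.9]
gripper_width: 21.5
grasp_force: 40.0
```

Call:
shift_gripper(
  plan=[
    {"xyz":[0, 0, 0.01]},
    {},
    {},
    {},
  ],
)

```text
t: 7.42
position: [596.3, -170.1, 115.0]
eef_rot: [-0.04, -0.045, 0.998, -0.002]
wrist_force: [0.5, -0.8, -2.3]
gripper_width: 21.3
grasp_force: 40.0
```

Scaled: 0.7 mm is 0.007.

Call:
shift_gripper(
  plan=[
    {"xyz":[0, 0, 0.007]},
    {},
    {},
    {},
  ],
  only="posi|force",
)

```text
position: [596.4, -170.2, 114.6]
wrist_force: [0.7, 0.2, -0.8]
grasp_force: 40.2
```

Call:
shift_gripper(
  plan=[
    {"xyz":[0, 0, 0.007]},
    {},
    {},
    {},
  ],
  only="posi|force",
)

```text
position: [596.4, -170.2, 114.5]
wrist_force: [-1.3, 1.4, 3.8]
grasp_force: 40.7
```

Scaled: -0.7 mm is -0.007.

Call:
shift_gripper(
  plan=[
    {"xyz":[0, 0, -0.007]},
    {},
    {},
    {},
    {},
    {},
  ],
  aperture=36,
)

```text
t: 8.58
position: [596.2, -170.1, 114.0]
eef_rot: [-0.04, -0.045, 0.998, -0.002]
wrist_force: [-0.6, -0.2, -0.7]
gripper_width: 36.2
grasp_force: 0.0
```

Call:
shift_gripper(
  plan=[
    {"xyz":[0, 0, -0.05]},
    {"xyz":[0, 0, -0.15]},
    {"xyz":[0, 0, -0.3]},
    {"xyz":[0, 0, -0.4]},
    {"xyz":[0, 0, -0.3]},
    {"xyz":[-0.4, 0, 0]},
    {"xyz":[-0.4, 0, 0]},
    {"xyz":[-0.4, 0, 0]},
    {"xyz":[-0.4, 0, 0]},
    {},
    {},
    {},
  ],
  aperture=70,
)

```text
t: 9.58
position: [764.4, -154.8, 219.6]
eef_rot: [-0.041, -0.045, 0.998, -0.001]
wrist_force: [-0.2, 0.4, 0.7]
gripper_width: 69.7
grasp_force: 0.0
```

```bash
python3 -c "
from h import *
c=cams();i=[c['top']['img'][140:270,320:420,::-1],c['scene']['img'][180:310,325:425,::-1]]
cv2.imwrite('pics/q.png',cv2.resize(np.hstack(i),None,fx=4,fy=4,interpolation=2))
delta([467,-180,200],.092,.08)"
```

```text
shift [295.1   2.   47.2] rot [-0.001  0.004 -0.002] t 9.68 pos [ 763.8 -155.1  224.6] j6 -1.93 F [ 0.4 -0.7  0.4]
```

View pics/q.png

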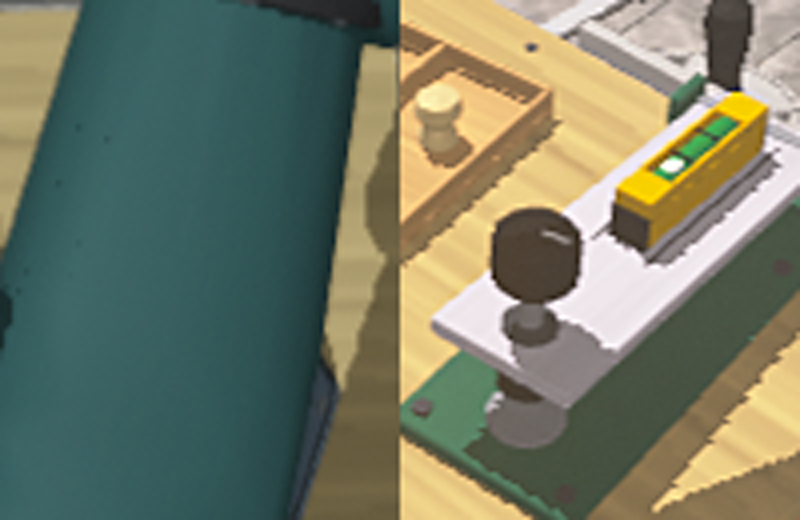

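The level lies free in the lane, parallel to the lines, with its bubble at the knob end (672,165). Next is the move to above the knob.

Call:
shift_gripper(
  plan=[
    {"xyz":[0.37, 0, 0]},
    {"xyz":[0.37, 0, 0]},
    {"xyz":[0.37, 0, 0]},
    {"xyz":[0.37, 0, 0]},
    {"xyz":[0.37, 0, 0]},
    {"xyz":[0.37, 0, 0]},
    {"xyz":[0.37, 0, 0]},
    {"xyz":[0.36, 0, 0]},
    {},
    {},
    {},
    {},
  ],
  aperture=62,
)

```text
t: 10.68
position: [472.2, -181.5, 246.0]
eef_rot: [-0.038, -0.045, 0.998, -0.002]
wrist_force: [-0.6, 0.6, 0.8]
gripper_width: 62.1
grasp_force: 0.0
```

```bash
python3 -c "
from h import *
ax=R.from_euler('z',.092)*R.from_euler('y',.08)
delta(np.array([466.8,-181.5,175])-ax.apply([0,0,33]),.092,.08)"
```

```text
shift [  0.    0.6 104.2] rot [-0.001  0.004 -0.001] t 10.68 pos [ 472.2 -181.5  246. ] j6 -2.12 F [-0.6  0.6  0.8]
```

Scaled: 30 mm is 0.3, 25 mm is 0.25.

Call:
shift_gripper(
  plan=[
    {"xyz":[0, 0, 0.3]},
    {"xyz":[0, 0.006, 0.25]},
    {"xyz":[0, 0, 0.2]},
    {"xyz":[0, 0, 0.14]},
    {"xyz":[0, 0, 0.09]},
    {"xyz":[0, 0, 0.06]},
    {},
    {},
    {},
  ],
  aperture=62,
)

```text
t: 11.43
position: [464.4, -182.0, 142.2]
eef_rot: [-0.039, -0.045, 0.998, -0.002]
wrist_force: [0.2, -0.2, 0.0]
gripper_width: 62.2
grasp_force: 0.0
```

```bash
python3 -c "
from h import *
c=cams();i=[c['top']['img'][190:290,340:440,::-1],c['scene']['img'][200:300,300:400,::-1]]
cv2.imwrite('pics/k.png',cv2.resize(np.hstack(i),None,fx=4,fy=4,interpolation=2))"
```

```text
(no output)
```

View pics/k.png

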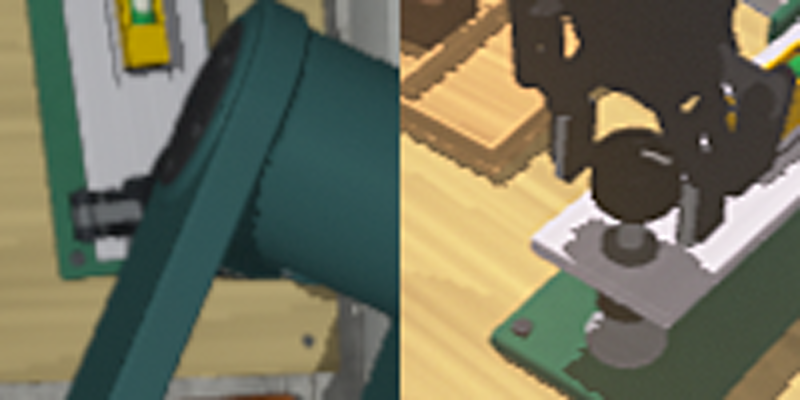

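The knob (635,178) sits between the fingers at (562,145) and (687,210). I'll close on it.

Call:
shift_gripper(
  plan=[
    {},
    {},
    {},
    {},
    {},
    {},
  ],
  aperture=20,
  grip_force=60,
)

```text
t: 12.03
position: [463.8, -182.1, 141.5]
eef_rot: [-0.039, -0.045, 0.998, -0.002]
wrist_force: [0.5, -2.4, 2.3]
gripper_width: 38.4
grasp_force: 59.8
```

Call:
shift_gripper(
  plan=[
    {"xyz":[0, 0, 0.04], "r":[0, -0.2, 0]},
    {"xyz":[0, 0, 0.04], "r":[0, -0.2, 0]},
    {"xyz":[0, 0, 0.04], "r":[0, -0.2, 0]},
    {},
    {},
    {},
  ],
)

```text
t: 12.53
position: [462.4, -182.2, 129.5]
eef_rot: [-0.01, -0.045, 0.999, -0.001]
wrist_force: [-3.3, -2.8, 4.1]
gripper_width: 38.4
grasp_force: 60.0
```

Call:
shift_gripper(
  plan=[
    {"xyz":[-0.003, 0, 0.03], "r":[0, -0.14, 0]},
    {"xyz":[-0.003, 0, 0.02], "r":[0, -0.1, 0]},
    {},
    {},
    {},
  ],
  only="pos|rot|wrist",
)

```text
position: [462.1, -182.2, 124.1]
eef_rot: [0.001, -0.045, 0.999, -0.0]
wrist_force: [-5.5, -3.8, 5.8]
```

Call:
shift_gripper(
  plan=[
    {"xyz":[-0.003, 0, 0.03], "r":[0, -0.14, 0]},
    {"xyz":[0, 0, 0.02], "r":[0, -0.1, 0]},
    {},
    {},
    {},
  ],
  only="pos|rot|wrist",
)

```text
position: [462.1, -182.2, 119.8]
eef_rot: [0.012, -0.045, 0.999, 0.0]
wrist_force: [-8.2, -2.1, 8.4]
```

Scaled: 1.5 mm is 0.015, 1 mm is 0.01.

Call:
shift_gripper(
  plan=[
    {"xyz":[0.015, 0, 0]},
    {"xyz":[0, 0, 0.01]},
    {},
    {},
    {},
  ],
  only="pos|rot|wrist",
)

```text
position: [461.8, -182.3, 119.7]
eef_rot: [0.014, -0.045, 0.999, 0.0]
wrist_force: [-7.1, -2.1, 11.3]
```

Call:
shift_gripper(
  plan=[
    {"xyz":[0, 0, 0.015]},
    {},
    {},
    {},
  ],
  only="pos|rot|wrist",
)

```text
position: [462.1, -182.3, 119.6]
eef_rot: [0.014, -0.045, 0.999, -0.0]
wrist_force: [-7.9, -1.1, 16.2]
```

Scaled: 0.1 rad is 1.

Call:
shift_gripper(
  plan=[
    {"r":[0, 0.12, 0]},
    {"r":[0, 0, 1]},
    {"r":[0, 0, 1]},
    {"r":[0, 0, 1]},
    {"r":[0, 0, 1]},
    {"r":[0, 0, 1]},
    {"r":[0, 0, 1]},
    {"r":[0, 0, 1]},
    {"r":[0, 0, 1]},
    {},
    {},
  ],
)

```text
t: 15.03
position: [462.1, -182.6, 119.5]
eef_rot: [0.008, 0.347, 0.938, 0.003]
wrist_force: [-7.7, -1.0, 15.1]
gripper_width: 38.4
grasp_force: 61.2
```

Call:
shift_gripper(
  plan=[
    {},
    {},
    {},
    {},
    {},
    {},
    {},
    {},
    {},
    {},
    {},
    {},
  ],
  quiet=true,
)

```text
ok
```

Create b.py:
```python
import sys
from h import *
c=cams();i=[c['top']['img'][140:220,340:420,::-1],c['scene']['img'][180:260,350:430,::-1]]
cv2.imwrite(sys.argv[1],cv2.resize(np.hstack(i),None,fx=5,fy=5,interpolation=2))
delta([0,0,0],0)
```

```bash
python3 b.py pics/b1.png
```

```text
shift [ 471.1 -163.6  111.8] rot [ 0.005  0.016 -0.709] t 16.13 pos [ 462.1 -182.6  119.5] j6 -1.36 F [-7.5 -1.2 17. ]
```

View pics/b1.png

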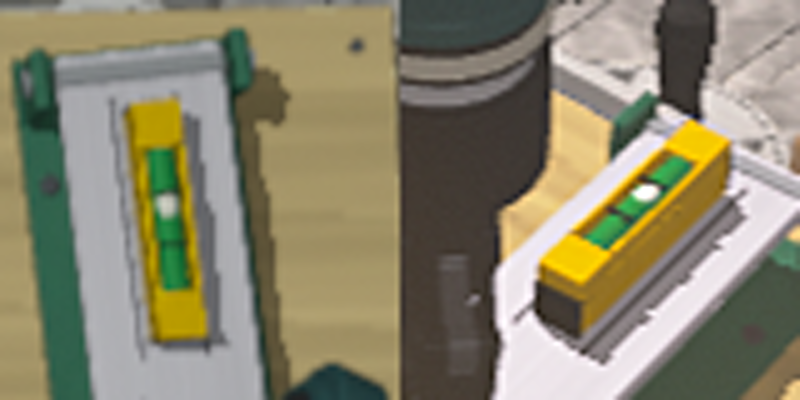

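The bubble is at (166,205) in the top half and the vial's middle is near (168,219). That puts it about 6–7 mm towards the hinge, so the knob end is still low and needs about 0.9 rad more clockwise. From here I'll measure it numerically.

Create m.py:
```python
from h import *
c=cams()
for n,(x,y) in (("top",(340,140)),("scene",(350,180))):
    i=cv2.resize(c[n]["img"][y:y+80,x:x+80],None,fx=5,fy=5,interpolation=2)
    h=cv2.cvtColor(i,cv2.COLOR_RGB2HSV).astype(int);H,S,V=h[...,0],h[...,1],h[...,2]
    Y=(H>18)&(H<33)&(S>200)&(V>120)
    G=(H>45)&(H<85)&(S>120)&(V>90)
    def big(m):
        k,l,s,ce=cv2.connectedComponentsWithStats(m.astype(np.uint8));return l==1+np.argmax(s[1:,4])
    Y=big(Y);hull=cv2.convexHull(np.argwhere(Y)[:,::-1].astype(np.int32));M=np.zeros(Y.shape,np.uint8);cv2.fillPoly(M,[hull],1)
    G=np.argwhere(G&(M>0))[:,::-1];W=np.argwhere((S<110)&(V>150)&(cv2.erode(M,np.ones((15,15)))>0))[:,::-1]
    P=np.argwhere(Y)[:,::-1]; d=np.linalg.svd(hull[:,0]-hull[:,0].mean(0))[2][0]; d=d*np.sign(-d[1])
    e=P@d;g=G@d;w=W@d;k=110/(np.percentile(e,99.8)-np.percentile(e,.2))
    print(n,"white",len(W),"mm vs bar",((w.mean()-(np.percentile(e,99.8)+np.percentile(e,.2))/2)*k).round(2),"vs vial",((w.mean()-(np.percentile(g,99)+np.percentile(g,1))/2)*k).round(2))
delta([0,0,0],0)
```

```bash
python3 m.py
```

```text
top white 350 mm vs bar 7.08 vs vial 6.17
scene white 418 mm vs bar 9.37 vs vial 5.31
shift [ 471.1 -163.6  111.8] rot [ 0.005  0.016 -0.709] t 16.23 pos [ 462.1 -182.6  119.5] j6 -1.36 F [-7.5 -0.  15.3]
```

Call:
shift_gripper(
  plan=[
    {"r":[0, 0, 1]},
    {"r":[0, 0, 1]},
    {"r":[0, 0, 1]},
    {"r":[0, 0, 1]},
    {"r":[0, 0, 1]},
    {"r":[0, 0, 1]},
    {},
    {},
    {},
    {},
    {},
    {},
  ],
)

```text
t: 17.23
position: [461.8, -182.5, 119.5]
eef_rot: [0.006, 0.609, 0.793, 0.005]
wrist_force: [-7.4, -1.1, 17.1]
gripper_width: 38.6
grasp_force: 61.3
```

Call:
shift_gripper(
  plan=[
    {},
    {},
    {},
    {},
    {},
    {},
    {},
    {},
    {},
    {},
    {},
    {},
  ],
  quiet=true,
)

```text
ok
```

```bash
python3 m.py
```

```text
top white 406 mm vs bar 3.7 vs vial 2.58
scene white 485 mm vs bar 6.08 vs vial 2.18
shift [ 296.2 -400.6  112.3] rot [ 0.01   0.013 -1.309] t 18.33 pos [ 461.8 -182.5  119.5] j6 -0.76 F [-7.6 -1.1 15.6]
```

Call:
shift_gripper(
  plan=[
    {"xyz":[0, 0, 0.01], "r":[0, 0, 1]},
    {"xyz":[0, 0, 0.01], "r":[0, 0, 1]},
    {"xyz":[0, 0, 0.01], "r":[0, 0, 1]},
    {"r":[0, 0, 1]},
    {"r":[0, 0, 0.8]},
    {},
    {},
    {},
    {},
    {},
    {},
    {},
  ],
)

```text
t: 19.33
position: [462.0, -182.3, 119.4]
eef_rot: [0.005, 0.78, 0.626, 0.006]
wrist_force: [-11.7, 1.9, 27.7]
gripper_width: 38.4
grasp_force: 62.7
```

Call:
shift_gripper(
  plan=[
    {},
    {},
    {},
    {},
    {},
    {},
    {},
    {},
    {},
    {},
    {},
    {},
  ],
  quiet=true,
)

```text
ok
```

```bash
python3 m.py; python3 -c "
from h import *
c=cams();i=[c['top']['img'][150:210,350:410,::-1],c['scene']['img'][190:250,365:425,::-1]]
cv2.imwrite('pics/b2.png',cv2.resize(np.hstack(i),None,fx=6.5,fy=6.5,interpolation=2))"
```

```text
top white 436 mm vs bar 0.14 vs vial -0.98
scene white 471 mm vs bar 4.15 vs vial -0.45
shift [  77.6 -492.4  111.7] rot [ 0.014  0.012 -1.789] t 20.43 pos [ 462.  -182.3  119.4] j6 -0.28 F [-12.6   1.   27.8]
```

View pics/b2.png

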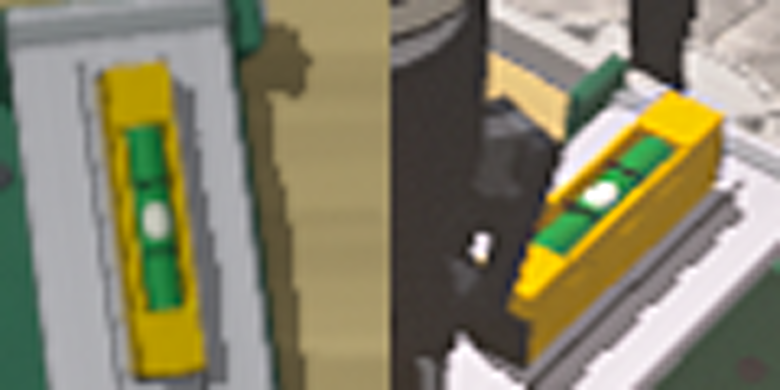

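The bubble (155,222) sits between the lines at y≈187 and y≈252, the level lies inside the lane, and the foot is pressed at about 28 N. I'm handing in now.

```bash
python3 -c "
from cell import robot
print(robot.hand_in())"
```

```text
the job is handed in; nothing more can be done
None
```

I handed the job in at about 20.5 s (no verdict came back): the level lies free in the lane, the bubble is within about 1 mm of the middle between the lines, and the gripper still holds the knob with about 28 N pressing down; the block and brass knob weren't touched.

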